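# Clear the spindle board and grease its bearing

### The arm

A 7-joint arm with a two-finger parallel gripper is mounted at the origin on the work surface. World frame = base frame: x ahead of the robot, y to its left, z up, the work surface at z = 0. Lengths are in mm, angles in rad, forces in N, time in s.
With the tool pointing down it reaches from about 350 to 900 mm from the base axis. Payload 8.1 kg.
Tool frame: the origin (TCP) lies at the very end of the fingers, on their centre line; the grasp point (between the pads) lies 19 mm behind it; z points along the fingers, y is the line along which they close (so a half turn about z gives the same grasp; the last joint's range is limited). The gripper opens to 85 mm and grips with 20 to 120 N. Pads are 22 mm wide; open, the fingers measure 114 mm over their backs; the gripper's body (76 mm by 85 mm) begins 54 mm behind the grasp point. The pads swing forward as they close: fully open they stand 13 mm farther back than shut.
Start: joints at [-1.416, 0.434, 0.025, 1.573, -0.012, 1.134, -0.075], TCP at [159.373, 604.352, 231.323] pointing down, gripper open.
Joint ranges: [-2.62, 2.62], [-0.44, 2.09], [-1.27, 1.32], [0.08, 2.57], [-1.32, 4.46], [0.12, 2], [-2.74, 2.74]. Speed limits (rad/s): [2.22, 2.22, 3.01, 3.01, 3.14, 3.14, 3.14].

### API

Orientations are given as a rotation vector (axis times angle).
In Python, from plant import bot, get_image, job, outline_of gives the robot as it stands. Calls block until the motion is done:
- bot.reach(position, orientation): joint-space move of the TCP to a pose.
- bot.move_l(position, feed=150, attitude=None, until_force=None): straight line of the TCP; attitude=None keeps the orientation; feed is the mean speed in mm/s. With until_force (N) it stops when the force on the tool has changed by that much, and returns True; else False.
- bot.move_j(angles): joint-space move.
- bot.open_jaws() and bot.grasp(grasp_force=None): open the fingers fully, or close them until they stop; grasp_force is the grip in N (None keeps the last).
- bot.hold(seconds).
- bot.ik(position, orientation): joint angles nearest the present ones, or None.
- bot.sense(): the state.
- get_image(name): name is "side" or "top"; returns a dict with "frame" (384x512x3 uint8, red, green, blue), "fx", "fy", "cx", "cy" (pixels), "k1" (the pictures are not rectified: a ray, as slopes to the right and down, at radius r is drawn at 1 + k1 r^2 times it, then the intrinsics apply), "R" (3x3) and "t" (3): a world point X has camera coordinates R X + t. Camera axes: x right, y down, z forward; pixel columns grow to the right and rows downward; lengths in mm; the calibration is good to about 2 mm. A picture is of the moment at which its call begins. There is no depth.
A pose or a line that the arm cannot do raises bot.MotionError and nothing moves.
- job.sign_off(): hands the job in, once; it reports no verdict.
Trained networks look in the newest picture that a camera, given by its name, has taken for a name from the list of things; names that differ only in an ending like _2 or _b are one class to them, and where a whole thing is asked for, a point or a joint stands for the part that bears it (a point fixed in the world has none). Each returns a list of dicts, best first, with "p" (0 to 1); they miss things now and then, are a little off and sometimes report something else, mostly with a low value. They report only what shows in the picture. A call takes as long as a camera call. They do not tell look-alikes from the thing itself.
- outline_of(camera, query): "region" (384x512 bool, what is visible of it) and "bbox" ([left, top, right, bottom] in pixels, round what is visible of it).
The state is a dict: "time": time; "joint_positions": joint angles; "joint_vel": joint speeds; "joint_efforts": joint torques, N m; "position": TCP position; "ee_rot": TCP orientation; "ft_force": force on the tool from outside, world axes, zero at the start; "ft_torque": the same for the moment, N m; "gripper_width": finger opening in mm.
Only numpy, scipy, OpenCV 4.12 (cv2) and the standard library are available. Lean on these libraries where they do the work, as an engineer would, in place of code of your own. Each camera call takes 0.05 s, during which the arm holds its last target. There are 200 camera calls.

### The job

Sweep the three loose chips off the white board onto the bench with the scraper block, letting nothing else touch them, and put the scraper back down on the bench. Then take the grease gun from its rack, press its coupler squarely onto the bare tilted nipple (the other bearing's nipple wears a dust cap) until it snaps home, and push the gun on against its pump spring to about three quarters of the stroke without ramming it. Finish while still gripping the gun and holding the pump pushed in, and leave everything else on the bench where it is.

Things in the scene. Friction and masses are not known exactly. Their poses are not given: they have to be found in the camera images.
- board: White-laminated chipboard panel fixed to the bench, 260 (x) x 300 (y) x 18 mm, turned by up to 0.3 rad. Origin: centre of its underside; own -x is the front edge, towards the robot. Front strip (own x -130 to -5 mm) bare but for the chips. At own x = 62 mm, y = 85 and -85 mm, stand two bearings with a shaft along y, a 58 mm drum between them and an 84 mm pulley past the +y edge (top 93 mm up).
- bearing: The bearing to grease: grey pillow block with a bare brass nipple, on the left or right of the drum. Foot 127 (x) x 38 (y) x 14 mm, bolt heads to 24 mm, round housing 62 mm wide, 64 mm high. Origin: centre of the foot's underside, on the board's top; axes parallel to the board's. Fixed.
- nipple: The bare brass nipple on that bearing. Origin on its hexagon's seat; own z is its axis, pointing outwards, 22 degrees from the vertical, leaning to the board's own -x (towards the robot). Along z: hexagon (15 mm over corners) to 7 mm, neck 5.6 mm thick, ball head 10 mm in diameter centred at 21 mm.
- nipple_head (a point): Centre of the nipple's 10 mm ball head, 21 mm along the nipple's axis, about 101 mm above the bench; own z is the nipple's axis.
- capped_bearing: The other pillow block, the same but its nipple wears a black dust cap, 17 mm in diameter and 23 mm long. Not to be greased. Origin: centre of the foot's underside.
- scraper: Scraper block standing on the bench left or right of the board (the rack has the other side): wooden block 26 (x) x 130 (y) x 40 mm with steel edges along the bottom of both broad faces; on top a grip rib 18 (x) x 110 (y) mm, from 40 to 74 mm up. 160 g. Origin: centre of its underside. Grip the rib across its 18 mm, fingers closing along own x.
- rack: Drilled wooden block 80 (x) x 130 (y) x 64 mm, fixed to the bench; the grease gun's nose hangs in the 29 mm through hole in its middle (small empty holes beside it). Origin: centre of its underside.
- grease_gun: Push-type grease gun upright in the rack, nose down; round about own z, 0.5 kg. Origin: middle of the coupler's mouth with the pump out (4 mm above the bench in the rack); own z runs from nose to butt. Along z: coupler 24 mm thick to 24 mm, nose tube 14 mm thick to 60, steel barrel 35 mm thick from 80 to 154 (38 mm collars at both ends), butt at 176. Grip the barrel from above at z 130 to 150.
- coupler (a point): Point on the gun's axis, 10.5 mm up from the mouth, where the nipple's ball centre sits once it has snapped home; own z is the gun's z; moves with the pump. The funnel mouth is 20 mm wide at the rim, 13.6 mm inside. Four spring jaws 6 mm up give way at about 7 to 10 N along the axis, over about 10 mm of travel, and snap in behind the ball.
- pump (a joint): How far the nose is pushed into the barrel (m): 0 out, 0.024 at the stop. The spring presses back with 12 N at the start and 20 N at the end of the stroke, so the jaws snap home before the pump moves; from then on the barrel moves along the nipple's axis as far as the pump goes in.
- chip0: Centre of a loose chipboard offcut 36 x 22 x 18 mm, 11 g, lying on the front strip of the board.
- chip1: Centre of a loose chipboard offcut 42 x 20 x 17 mm, 11 g, lying on the front strip of the board.
- chip2: Centre of a loose chipboard offcut 30 x 26 x 18 mm, 11 g, lying on the front strip of the board.
- glue: Bystander: white glue bottle, 60 mm in diameter, 170 mm high, standing. Origin: centre of its underside.
- try_square: Bystander: try square lying flat, wooden stock 110 x 22 x 18 mm, steel blade 150 mm long. Origin: centre of the stock's underside.
- screwdriver: Bystander: screwdriver lying on the bench, about 200 mm long.
- pencil: Bystander: flat carpenter's pencil 187 mm long, 13 mm wide. Origin: middle of its underside.
- steel_bar: Bystander: flat steel bar 150 x 16 x 5 mm beside the board. Origin: middle of its underside.
There are look-alikes about, which are no part of the job. Leave any blue or yellow look-alike of the chip2 alone.

How it is judged (in metres and radians):
On the way, in this order (a step that is already met when the one before it is completed fails the run):
1. all three chips are off the board, on the bench (height (world z) of each of chip0, chip1, chip2 below 0.0245 m), for 0.2 s.
2. the scraper stands or lies on the bench, let go (height (world z) of scraper below 0.03 m and contact force between scraper and board below 0.1 N and contact force between scraper and the fingers below 0.1 N and linear speed of scraper below 0.03 m/s), for 0.2 s.
3. the coupler has snapped onto the bare nipple, squarely (distance between coupler and nipple_head below 0.003 m and angle between the z axis of coupler and the z axis of nipple, either way round below 0.14 rad), for 0.2 s.
At the end, for the whole second after the job is handed in: Gripper still on the gun (over 5 N); coupler snapped on the bare nipple (ball within 3 mm of its seat, axes within 0.14 rad), pressing over 8 N, pump in by over 13 of 24 mm, gun still (under 20 mm/s); chip centres under 24.5 mm above the bench; scraper on the bench, off the board, untouched (all of step 1 and all of step 2 and all of step 3 and value of joint pump above 0.013 m and contact force between the fingers and grease_gun above 5 N and contact force between grease_gun and bearing above 8 N and linear speed of grease_gun below 0.02 m/s); the arm keeps its last pose, push and grip.
It fails at once if a chip is touched by the robot or the grease gun instead of the scraper (contact force between any of the arm, the fingers, grease_gun and chip0 above 0.5 N or contact force between any of the arm, the fingers, grease_gun and chip1 above 0.5 N or contact force between any of the arm, the fingers, grease_gun and chip2 above 0.5 N).
It fails at once if the gun is rammed against the bearing (over 50 N) (contact force between grease_gun and bearing above 50 N).
It fails at once if a bystander is moved by more than 30 mm (distance of any of glue, try_square, screwdriver, pencil, steel_bar from where it was at the start of the episode above 0.03 m).
It also fails if it takes over 70 s, if anything falls off the work surface, if the arm or the gripper's body presses on something with over 40 N, if the wrist force passes 120 N, or if a joint passes its speed limit or range.

## Working session

There is one attempt and no reset: what is moved stays moved. The work goes in short steps, each a Python script; the robot and the scene stay as the last script left them, time stands still between calls to the robot, and variables do not carry over. Pictures are saved under pics/ and viewed, on a budget of 10 in all, crops included, one or two more only if the job needs it, and the job is handed in when it is done.

```bash
ls; mkdir -p pics; python3 - <<'E'
from plant import bot,get_image,job,outline_of
import cv2,numpy as np
for c in ["side","top"]:
    d=get_image(c); cv2.imwrite(f"pics/{c}0.png",cv2.resize(d["frame"][:,:,::-1],(800,600)))
    print(c,d["fx"],d["cx"],d["cy"],d["k1"],np.round(d["R"],4).tolist(),np.round(d["t"],1))
    for n in ["board","bearing","nipple","capped_bearing","scraper","rack","grease_gun","chip0","chip1","chip2"]:
        for o in outline_of(c,n)[:4]: 
            m=o["region"]; ys,xs=np.nonzero(m); print(n,round(o["p"],2),o["bbox"],round(xs.mean(),1),round(ys.mean(),1),d["frame"][m].mean(0).astype(int))
print(bot.sense()["time"],bot.sense()["ee_rot"])
E
```

```text
pics
side 462.88705791601365 250.66595142094172 189.21917535389997 0.0630889959317243 [[0.9876, -0.1565, 0.0079], [-0.0871, -0.59, -0.8027], [0.1303, 0.7921, -0.5964]] [-479.9   93.7 1187.3]
board 0.96 [240.8, 131.3, 370.0, 236.7] 299.2 193.7 [206 201 192]
bearing 0.6 [308.9, 183.4, 360.1, 210.6] 333.9 196.2 [136 138 141]
bearing 0.5 [260.5, 169.4, 270.0, 178.5] 265.1 172.9 [170 139 103]
capped_bearing 0.73 [287.9, 143.2, 333.2, 177.2] 303.8 161.2 [125 129 135]
capped_bearing 0.23 [340.3, 300.5, 416.7, 329.5] 373.7 311.9 [152 139 136]
scraper 0.6 [213.1, 118.8, 238.4, 157.3] 224.5 137.2 [179 145 105]
scraper 0.53 [311.1, 178.9, 361.6, 210.4] 334.1 196.2 [135 138 140]
grease_gun 0.83 [277.2, 253.5, 300.2, 303.6] 288.9 277.1 [135 135 140]
chip0 0.67 [262.2, 167.7, 273.0, 181.4] 264.9 172.6 [171 140 103]
chip0 0.66 [268.6, 189.4, 277.6, 204.4] 271.1 195.6 [180 149 111]
chip0 0.63 [284.3, 208.0, 298.2, 221.6] 291.0 214.2 [174 140 101]
chip0 0.43 [258.8, 151.3, 264.9, 155.2] 261.0 151.0 [210 190  42]
chip1 0.67 [262.2, 167.7, 273.0, 181.4] 264.9 172.6 [171 140 103]
chip1 0.66 [268.6, 189.
[... 1251 characters left out ...]
61.3, 167.3, 172.9, 175.9] 165.2 171.9 [219 187   0]
chip0 0.28 [198.4, 110.1, 221.8, 154.4] 208.7 129.9 [123 128 133]
chip1 0.64 [212.1, 229.2, 225.8, 240.4] 217.0 233.7 [ 40  80 187]
chip1 0.44 [250.6, 228.6, 261.9, 238.9] 256.6 231.7 [233 204   0]
chip1 0.43 [161.3, 167.3, 172.9, 175.9] 165.2 171.9 [219 187   0]
chip1 0.28 [198.4, 110.1, 221.8, 154.4] 208.7 129.9 [123 128 133]
chip2 0.64 [212.1, 229.2, 225.8, 240.4] 217.0 233.7 [ 40  80 187]
chip2 0.44 [250.6, 228.6, 261.9, 238.9] 256.6 231.7 [233 204   0]
chip2 0.43 [161.3, 167.3, 172.9, 175.9] 165.2 171.9 [219 187   0]
chip2 0.28 [198.4, 110.1, 221.8, 154.4] 208.7 129.9 [123 128 133]
1.1 [-4.03972381e-01 -3.11550120e+00 -2.00648892e-05]
```

View pics/top0.png

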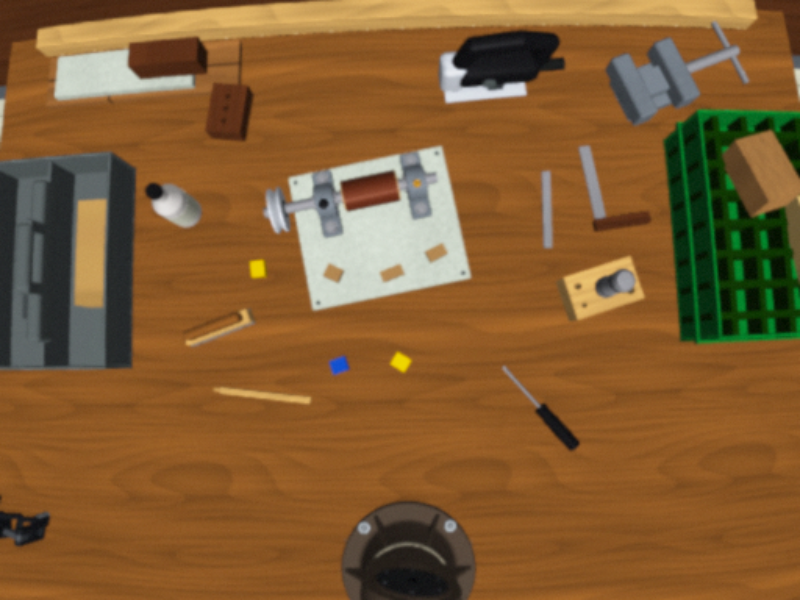

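View pics/side0.png

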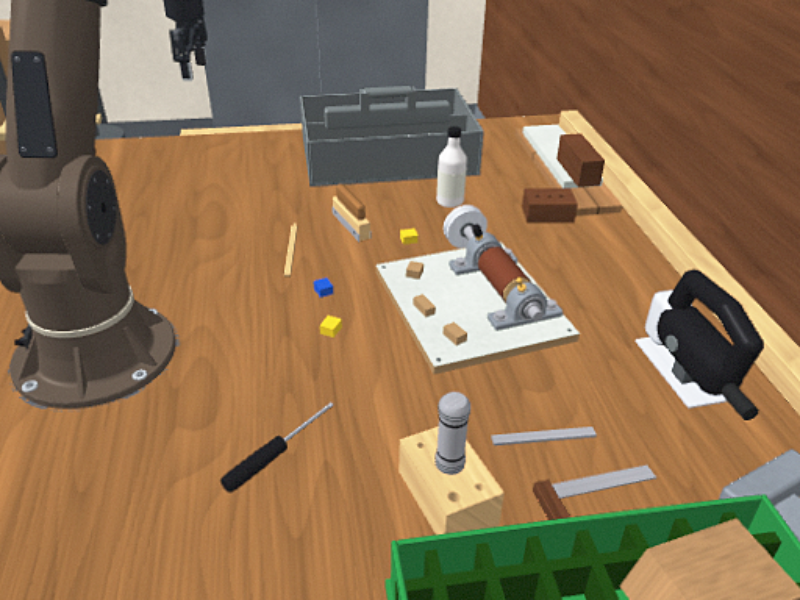

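The top view shows the board at (290–470, 147–310), with the bare nipple on the right bearing at (417,184). The three chips are at (334,272), (391,272) and (436,253), the scraper is at (220,327) on the left, and the gun butt is at (622,282). The side view agrees. Next I'll enlarge both views to pick points.

```bash
cat > h.py <<'E'
from plant import bot,get_image,job,outline_of
import cv2,numpy as np
from scipy.optimize import least_squares
from scipy.spatial.transform import Rotation as Ro
def proj(d,X):
    c=np.atleast_2d(X)@np.array(d["R"]).T+d["t"]; s=c[:,:2]/c[:,2:]; s=s*(1+d["k1"]*(s**2).sum(1,keepdims=True))
    return s*[d["fx"],d["fy"]]+[d["cx"],d["cy"]]
def atz(d,uv,z):
    return least_squares(lambda p:(proj(d,[p[0],p[1],z])[0]-uv),[500,0]).x
def tri(ds,uvs):
    r=least_squares(lambda X:np.concatenate([proj(d,X)[0]-u for d,u in zip(ds,uvs)]),[500,0,50]); return r.x,r.fun
E
python3 - <<'E'
from h import *
import pickle
C={"top":[(165,92,140,110),(112,192,58,42),(352,160,60,60)],"side":[(238,128,140,110),(205,112,58,50),(254,246,60,90)]}
D={}
for c,bs in C.items():
    d=D[c]=get_image(c); im=np.zeros((600,800,3),np.uint8); y0=0
    for i,(x,y,w,h) in enumerate(bs):
        t=cv2.resize(d["frame"][y:y+h,x:x+w,::-1],None,fx=4,fy=4,interpolation=cv2.INTER_CUBIC)
        if i==0: im[:4*h,:4*w]=t
        else: im[y0:y0+4*h,560:560+4*w]=t; y0+=4*h+5
    cv2.imwrite(f"pics/{c}1.png",im)
    x,y,w,h=bs[0]; hsv=cv2.cvtColor(d["frame"],cv2.COLOR_RGB2HSV)
    f=d["frame"].astype(int); m=((f[...,0]-f[...,2])>90)&(f[...,1]-f[...,2]>50); z=np.zeros_like(m); z[y:y+h,x:x+w]=1; m&=z
    n,l,s,ce=cv2.connectedComponentsWithStats(m.astype(np.uint8)); print(c,[(s[i].tolist(),ce[i].round(1).tolist()) for i in range(1,n) if s[i,4]>3])
pickle.dump(D,open("D.pkl","wb"))
E
```

```text
top [([165, 92, 107, 36, 1189], [202.8, 101.8]), ([273, 92, 4, 1, 4], [274.5, 92.0]), ([284, 92, 21, 25, 428], [295.2, 103.5]), ([265, 115, 4, 5, 15], [266.5, 116.9]), ([292, 122, 13, 14, 132], [298.3, 128.6]), ([165, 128, 4, 13, 24], [165.9, 133.9]), ([186, 138, 2, 4, 5], [186.6, 139.4]), ([165, 141, 10, 9, 42], [168.8, 145.2]), ([296, 142, 9, 4, 22], [300.5, 143.5]), ([187, 144, 2, 3, 5], [187.6, 145.2]), ([177, 149, 13, 7, 45], [183.4, 152.4]), ([170, 151, 4, 4, 5], [171.6, 152.8]), ([298, 152, 7, 21, 82], [301.7, 160.1]), ([165, 156, 28, 26, 345], [175.7, 166.2]), ([274, 158, 10, 8, 48], [278.7, 161.2]), ([209, 170, 9, 9, 46], [212.9, 174.0]), ([245, 171, 12, 7, 43], [250.4, 174.1]), ([301, 176, 4, 5, 10], [303.0, 178.5]), ([165, 179, 33, 23, 381], [180.0, 190.1]), ([191, 178, 4, 3, 5], [192.4, 178.8]), ([216, 182, 89, 20, 913], [273.2, 192.8]), ([249, 200, 4, 2, 4], [250.5, 200.8])]
side [([300, 128, 16, 12, 48], [308.9, 131.4]), ([262, 131, 3, 7, 8], [263.0, 133.8]), ([286, 133, 4, 4, 7], [287.3, 133.9]), ([333, 134, 2, 4, 4], [333.2, 135.5]), ([371, 138, 7, 3, 11], [374.9, 139
[... 703 characters left out ...]
], [352.0, 187.6]), ([356, 191, 5, 5, 8], [357.8, 193.6]), ([252, 195, 5, 12, 19], [253.6, 200.9]), ([360, 197, 5, 5, 7], [361.7, 199.3]), ([364, 203, 8, 10, 14], [367.5, 206.9]), ([254, 208, 6, 19, 34], [256.2, 216.8]), ([249, 211, 3, 3, 6], [250.2, 211.8]), ([259, 212, 4, 7, 13], [260.6, 214.5]), ([251, 215, 5, 20, 25], [252.6, 223.6]), ([371, 214, 2, 4, 5], [371.8, 215.2]), ([352, 220, 19, 18, 122], [361.2, 227.8]), ([261, 223, 6, 15, 27], [263.5, 230.0]), ([353, 227, 2, 3, 4], [353.5, 228.2]), ([257, 228, 5, 10, 18], [259.2, 232.3]), ([244, 231, 3, 5, 8], [244.5, 232.6]), ([371, 233, 3, 2, 4], [372.0, 233.5]), ([299, 234, 6, 4, 10], [301.0, 235.3]), ([254, 236, 3, 2, 4], [255.0, 236.5])]
```

View pics/top1.png

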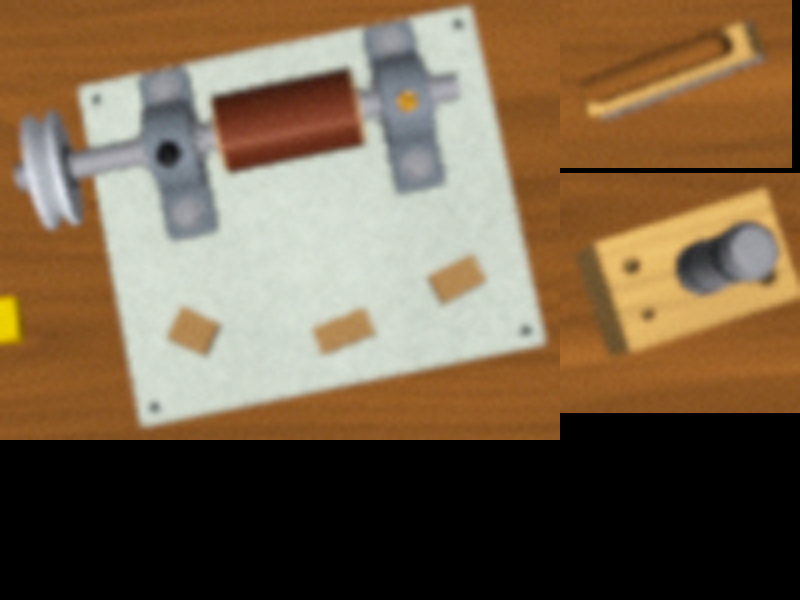

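View pics/side1.png

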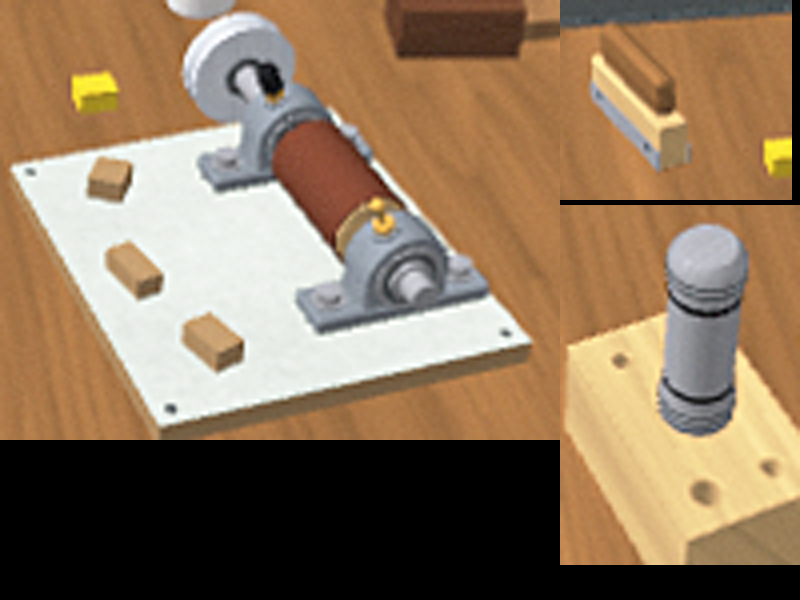

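Picks taken in the 4x crops: board corners, nipple ball, scraper corners, gun butt and collars. Next step is to fit the poses.

```bash
cat > fit.py <<'E'
from h import *
import pickle
D=pickle.load(open("D.pkl","rb")); T,S=D["top"],D["side"]
cv=lambda p,o,off=(0,0):(np.array(p,float)-off+.5)/4-.5+o
def fit(pts,x0):
    def pose(q,P): c,s=np.cos(q[2]),np.sin(q[2]); P=np.array(P,float); return np.array([q[0]+c*P[0]-s*P[1],q[1]+s*P[0]+c*P[1],P[2]])
    r=least_squares(lambda q:np.concatenate([proj(d,pose(q,P))[0]-u for d,u,P in pts]),x0,loss="soft_l1",x_scale=[10,10,.1])
    return r.x,np.array([proj(d,pose(r.x,P))[0]-u for d,u,P in pts]).round(1).tolist()
t=lambda p:cv(p,(165,92)); s=lambda p:cv(p,(238,128))
bt=[(T,t((79,86)),(130,150,18)),(T,t((471,5)),(130,-150,18)),(T,t((546,346)),(-130,-150,18)),(T,t((142,427)),(-130,150,18))]
bs=[(S,s((10,165)),(-130,150,18)),(S,s((337,110)),(130,150,18)),(S,s((530,343)),(130,-150,18)),(S,s((163,427)),(-130,-150,18))]
for b in (bt,bs,bt+bs): print("board",*fit(b,[600,0,.2]))
print("nipple tri",tri([T,S],[t((407,101)),s((377,205))]))
q=fit(bt+bs,[600,0,.2])[0]; c_,s_=np.cos(q[2]),np.sin(q[2])
for ox in (40,42,44): print("model nipple",ox,q[0]+c_*ox+s_*85,q[1]+s_*ox-c_*85)
for n,p in zip("ABC",[(193,331),(344,331),(457,279)]): 
    w=atz(T,t(p),36); d=w-q[:2]; print("chip",w.round(1),"own",(c_*d[0]+s_*d[1]).round(1),(-s_*d[0]+c_*d[1]).round(1))
for n,p in zip("ABC",[(110,178),(135,270),(213,341)]): print("chip side",atz(S,s(p),28).round(1))
t2=lambda p:cv(p,(112,192),(560,0)); s2=lambda p:cv(p,(205,112),(560,0))
pt=[(T,t2((604,119)),(-13,65,0)),(T,t2((763,60)),(-13,-65,0)),(T,t2((752,22)),(13,-65,40)),
 (T,t2((583,85)),(0,55,74))]
ps=[(S,s2((592,98)),(-13,65,0)),(S,s2((657,167)),(-13,-65,0)),(S,s2((688,163)),(13,-65,0)),(S,s2((661,130)),(-13,-65,40)),(S,s2((688,122)),(13,-65,40)),(S,s2((676,84)),(9,-55,74)),(S,s2((606,25)),(0,55,74))]
for p in (pt,ps,pt+ps): print("scraper",*fit(p,[430,300,.3]))
print("rib near-end",tri([T,S],[t2((727,38)),s2((668,85))]))
t3=lambda p:cv(p,(352,160),(560,173)); s3=lambda p:cv(p,(254,246),(560,205))
print("gun butt",tri([T,S],[t3((750,250)),s3((707,260))]),"collar",tri([T,S],[t3((702,268)),s3((697,408))]))
E
python3 fit.py
```

```text
board [6.33937360e+02 3.68219962e+01 1.70489952e-01] [[0.1, 0.3], [0.1, 0.4], [-0.1, -0.5], [-0.1, -0.2]]
board [6.35430359e+02 3.71542263e+01 1.66365316e-01] [[0.8, 0.3], [-1.0, -0.5], [0.9, 0.2], [-0.7, -0.1]]
board [6.34486541e+02 3.68859891e+01 1.69439537e-01] [[0.1, 0.1], [0.1, 0.3], [-0.2, -0.6], [-0.2, -0.4], [0.3, 0.5], [-1.4, -0.4], [0.7, 0.1], [-0.9, 0.1]]
nipple tri (array([690.76522438, -37.09967516, 102.27353849]), array([-0.06809831,  0.48018563,  0.43704628, -0.08956428]))
model nipple 40 688.2472629034095 -40.15156517148096
model nipple 42 690.2186217686367 -39.8143052946942
model nipple 44 692.1899806338638 -39.47704541790745
chip [546.6 121.2] own -72.4 98.0
chip [543.   12.5] own -94.3 -8.6
chip [578.1 -69.7] own -73.5 -95.6
chip side [547.7 123.7]
chip side [544.5  13.2]
chip side [579.7 -68.1]
scraper [4.54280574e+02 3.39994194e+02 2.78514873e-01] [[1.0, -1.8], [1.7, 0.0], [-1.5, 0.2], [-0.9, 0.7]]
scraper [4.52209614e+02 3.40415401e+02 3.33421019e-01] [[-0.3, 0.3], [0.5, 1.5], [0.1, 0.5], [-0.8, -0.1], [-0.1, -0.1], [0.2, -1.3], [0.2, -0.8]]
scraper [4.52790071e+02 3.40498858e+02 3.15199244e-01] [[1.2, -0.6], [1.5, -0.3], [-2.1, -0.0], [-0.9, 2.0], [0.2, 0.1], [0.3, 1.5], [-0.0, 0.6], [-1.0, -0.1], [-0.2, -0.0], [0.1, -1.2], [0.6, -0.9]]
rib near-end (array([471.40175657, 285.91333614,  72.34234146]), array([-0.00612063,  0.09968053,  0.10986456, -0.00823036]))
gun butt (array([ 500.92109778, -368.73998174,  171.75513944]), array([-0.03196028,  0.31125583,  0.22539105, -0.03056051])) collar (array([ 501.4292057 , -369.02816037,   69.55231775]), array([-0.00301172,  0.03178459,  0.02240048, -0.00284148]))
```

The fits agree across views: board (634.5, 37, yaw 0.17), nipple ball (690.5, −38, 101), scraper (453, 340.5, yaw 0.31), gun axis (501, −369). Now I'll grasp the scraper.

```bash
cat >> h.py <<'E'
BX,BY,BYAW=634.4,37,.169
def ori(z,y):
    z=np.array(z,float)/np.linalg.norm(z); y=np.array(y,float); y-=z*(y@z); y/=np.linalg.norm(y)
    return Ro.from_matrix(np.column_stack([np.cross(y,z),y,z])).as_rotvec()
def down(yaw,sgn=1): return ori([0,0,-1],[sgn*np.cos(yaw),sgn*np.sin(yaw),0])
def own(x,y): c,s=np.cos(BYAW),np.sin(BYAW); return np.array([BX+c*x-s*y,BY+s*x+c*y])
def st(): s=bot.sense(); print(round(s["time"],2),np.round(s["position"],1),np.round(s["ee_rot"],3),np.round(s["ft_force"],1),round(s["gripper_width"],1))
E
python3 - <<'E'
from h import *
for g in (1,-1):
    print(g,bot.ik([453,340.5,150],down(.31,g)),bot.ik([*own(-28,98),100],down(BYAW,g)),bot.ik([*own(-160,-96),64],down(BYAW,g)))
g=min((1,-1),key=lambda g:(lambda a,b:9 if a is None or b is None else max(abs(a[6]),abs(b[6])))(bot.ik([453,340.5,150],down(.31,g)),bot.ik([*own(-160,-96),64],down(BYAW,g))))
print("g",g); open("g","w").write(str(g))
bot.reach([453,340.5,150],down(.31,g)); bot.move_l([453,340.5,44],feed=120)
bot.grasp(60); st()
bot.move_l([453,340.5,64],feed=60); st()
for c in ("top","side"):
    d=get_image(c); cv2.imwrite(f"pics/{c}2.png",d["frame"][:,:,::-1])
E
python3 -c "
import cv2,numpy as np
a=cv2.imread('pics/top2.png')[180:240,80:180];b=cv2.imread('pics/side2.png')[80:180,180:280]
r=lambda i:cv2.resize(i,None,fx=4,fy=4,interpolation=2)
A=np.zeros((400,800,3),np.uint8);A[:240,:400]=r(a);A[:,400:]=r(b);cv2.imwrite('pics/c2.png',A)"
```

```text
1 [-0.98247419  0.43072352  0.33460388  1.83778347 -0.17568158  0.90188855
 -0.25683645] [-0.69340083  0.58761681  0.57883528  1.80406541 -0.40756261  0.87122773
  0.24488209] [-0.53936388  0.58473707  0.85464561  2.1014184  -0.66062067  0.74582391
  0.91233815]
-1 [-0.50036222  0.44719646 -0.32690592  1.79568124  0.17450989  0.9269315
  2.54908604] [-0.98434169  0.81865517  1.14621549  1.82613813 -0.84953945  1.08872319
 -2.48547912] [-0.68617045  0.74083233  1.14724041  2.11050717 -0.8977803   0.90566696
 -1.97761802]
g 1
4.35 [453.1 340.6  44.2] [-1.852 -2.538 -0.   ] [ 0.3 -0.9  2.6] 17.3
4.83 [453.1 340.7  64.4] [1.852e+00 2.538e+00 1.000e-03] [ 0.3  0.  -1.4] 16.9
```

View pics/c2.png

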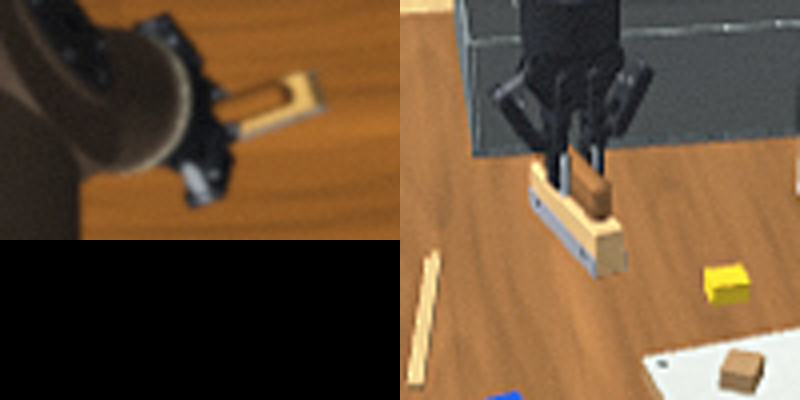

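The scraper is held level in the jaws at side-crop (600,200). Now three sweeps over the front edge.

```bash
python3 - <<'E'
from h import *
g=1
bot.move_l([453,340.5,110],feed=150)
first=True
for y in (96,-4,-94):
    a,b=own(-28,y),own(-162,y)
    if first: bot.reach([*a,110],down(BYAW,g)); first=False
    else: bot.move_l([*a,110],feed=250)
    bot.move_l([*a,64.5],feed=120); bot.move_l([*b,64.5],feed=100); st()
    bot.move_l([*b,110],feed=200)
bot.reach([453,340.5,110],down(.31,g)); st()
for c in ("top","side"):
    d=get_image(c); cv2.imwrite(f"pics/{c}3.png",d["frame"][:,:,::-1])
E
python3 -c "
import cv2,numpy as np
a=cv2.imread('pics/top3.png')[85:255,100:300];b=cv2.imread('pics/side3.png')[100:260,180:380]
r=lambda i:cv2.resize(i,(400,i.shape[0]*2),interpolation=2)
A=np.zeros((340,800,3),np.uint8);A[:340,:400]=r(a);A[:320,400:]=r(b);cv2.imwrite('pics/c3.png',A)"
```

```text
8.41 [459.1 104.5  64.5] [2.026e+00 2.401e+00 1.000e-03] [-0.1 -0.1 -1.6] 17.1
11.62 [476.1   5.9  64.6] [2.025e+00 2.401e+00 1.000e-03] [-0.3 -0.  -1.3] 17.3
14.82 [491.2 -82.8  64.5] [2.025 2.401 0.   ] [-0.  -0.3 -1.8] 17.1
16.76 [453.9 338.7 109.9] [ 1.855e+00  2.535e+00 -1.000e-03] [ 0.3 -0.4 -0.8] 17.1
```

View pics/c3.png

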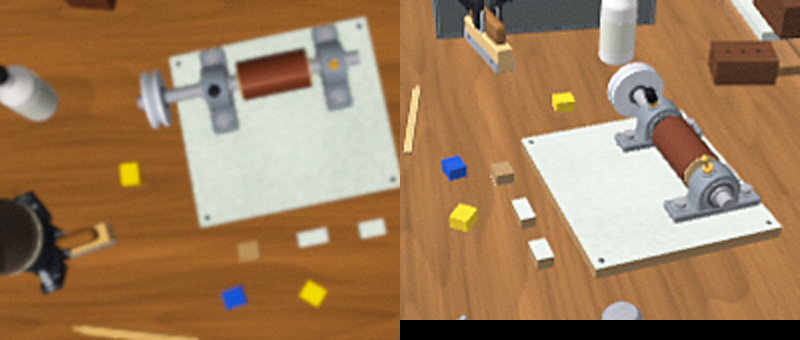

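All three chips lie on the bench in front of the board, two of them white side up, and the board is clear. I'll put the scraper down and take the gun.

```bash
cat >> h.py <<'E'
T22=np.radians(22); N=np.array([-np.sin(T22)*np.cos(BYAW),-np.sin(T22)*np.sin(BYAW),np.cos(T22)])
H=np.array([690.5,-38.3,101.3]); L=110.5
XB=np.array([np.cos(BYAW),np.sin(BYAW),0])
PO=ori(-N,XB)
E
python3 - <<'E'
from h import *
bot.move_l([453,340.5,44.6],feed=90); bot.open_jaws(); bot.move_l([453,340.5,200],feed=200); st()
PG=down(BYAW,1)
print(bot.ik([501,-369,125],PG),bot.ik([501,-369,300],PG),bot.ik(H+N*(L-20),PO),bot.ik(H+N*(L+60),PO))
bot.reach([501,-369,260],PG); bot.move_l([501,-369,125],feed=120); st()
bot.grasp(110); st()
bot.move_l([501,-369,280],feed=120); st()
for n in ("top","side"):
    d=get_image(n)
    for o in outline_of(n,"scraper")[:1]: print(n,o["p"],o["bbox"])
E
```

```text
19.32 [452.4 340.2 199. ] [-1.851e+00 -2.538e+00  2.000e-03] [-0.7 -0.6  0.3] 85.2
[ 0.04016577  0.63926963  0.79399701  1.74558995 -0.53521358  0.98673689
  1.20986008] [ 0.02973073  0.45579787  0.79763622  1.52093756 -0.33256555  1.3054029
  1.03291982] [-0.43731765  0.39137576  0.62008248  1.9407186  -0.61893518  0.5816121
  0.74639356] [-0.62562295  0.27357711  0.8400792   1.9208032  -0.5009602   0.72195982
  0.65501314]
23.12 [ 501.4 -369.4  125.8] [2.025 2.4   0.   ] [ 0.3 -0.2  0.4] 85.0
23.66 [ 501.6 -369.1  125.6] [2.025e+00 2.400e+00 1.000e-03] [1.1 0.4 5.9] 33.0
25.1 [ 500.7 -368.7  279.2] [-2.025 -2.4    0.   ] [-0.1 -0.5 -5.6] 33.0
top 0.88 [120.0, 199.9, 162.8, 222.5]
side 0.76 [212.7, 120.0, 239.6, 152.8]
```

```bash
python3 - <<'E'
from h import *
import pickle
bot.reach(H+N*(L+90),PO); bot.move_l(H+N*(L+32),feed=120); bot.hold(.2); st()
D={}
A=np.zeros((600,800,3),np.uint8)
for i,n in enumerate(("top","side")):
    d=D[n]=get_image(n); u=proj(d,H)[0]; v=proj(d,H+N*21.5)[0]; m=proj(d,H+N*150)[0]; print(n,u,v,m)
    x0,y0=int(u[0])-40,int(u[1])-75 if i else int(u[1])-40; print(x0,y0)
    A[:,400*i:400*i+400]=cv2.resize(d["frame"][y0:y0+120,x0:x0+80,::-1],(400,600),interpolation=2)
pickle.dump(D,open("D2.pkl","wb")); cv2.imwrite("pics/c4.png",A)
E
```

```text
27.4 [638.2 -47.5 234.4] [1.846 2.187 0.427] [-0.2  0.2 -5.1] 33.3
top [266.74586379 117.53098182] [267.36608358 118.3397938 ] [271.6435575  123.92239529]
226 77
side [332.30763674 179.37325923] [330.3223133 173.5168152] [317.43384874 135.36025542]
292 104
```

View pics/c4.png

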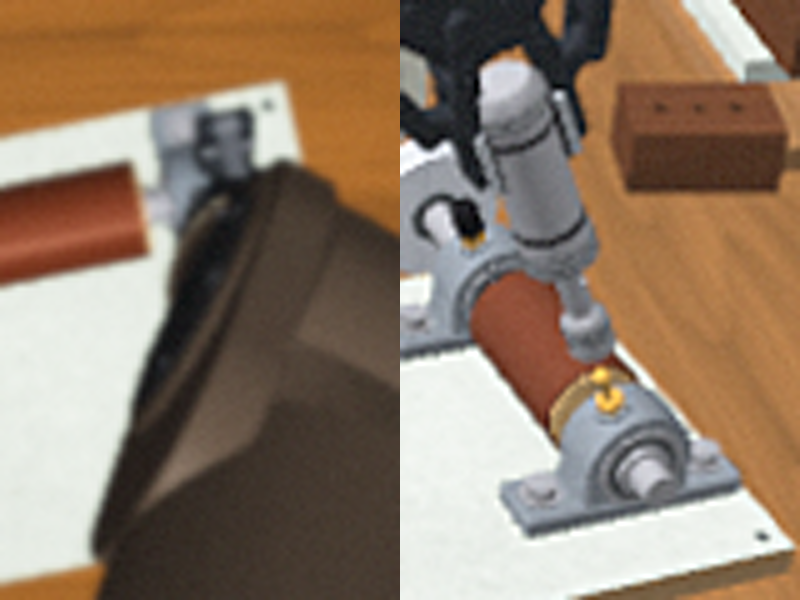

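The side view shows the coupler mouth at crop (592,350), lined up along its axis with the brass ball at (602,375). The arm hides this area in the top view. I'll press on while watching the force.

```bash
python3 - <<'E'
from h import *
f0=np.array(bot.sense()["ft_force"])
def rep(k):
    s=bot.sense(); f=np.array(s["ft_force"])-f0; print(k,round(s["time"],2),"pos err along/lat",np.round((np.array(s["position"])-H)@N-L,1),"F axial",round(f@N,1),"lat",np.round(f-N*(f@N),1))
bot.move_l(H+N*(L+14),feed=40); rep(14)
for k in (10,7,4,1,-2,-5):
    hit=bot.move_l(H+N*(L+k),feed=25,until_force=22); rep(k)
    if hit: print("hit"); break
d=get_image("side"); u=proj(d,H)[0]; x0,y0=int(u[0])-40,int(u[1])-75
cv2.imwrite("pics/c5.png",cv2.resize(d["frame"][y0:y0+120,x0:x0+80,::-1],(400,600),interpolation=2))
E
```

```text
14 28.1 pos err along/lat 13.8 F axial 0.0 lat [0.  0.6 0.1]
10 28.41 pos err along/lat 10.0 F axial 1.1 lat [-1.1 -0.8 -0.5]
7 28.68 pos err along/lat 6.9 F axial 2.3 lat [-0.6 -0.9 -0.3]
4 28.94 pos err along/lat 3.4 F axial -5.8 lat [ 0.1 -1.3 -0. ]
1 29.21 pos err along/lat 0.7 F axial -4.0 lat [-0.6 -2.5 -0.4]
-2 29.48 pos err along/lat -1.2 F axial 12.7 lat [-2.6 -1.4 -1.1]
-5 29.74 pos err along/lat -4.0 F axial 13.5 lat [-3.4 -1.2 -1.4]
```

View pics/c5.png

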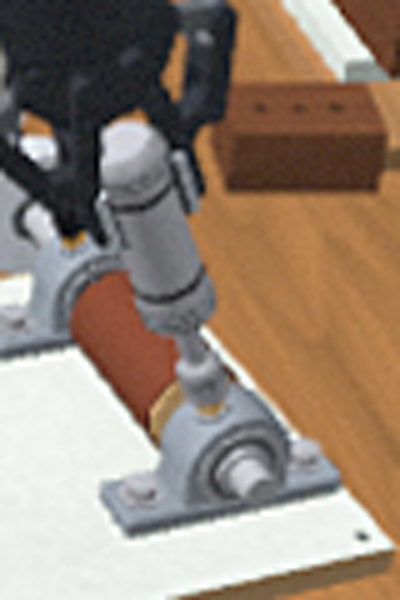

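The coupler snapped on: the axial force dipped and then rose to the 12–13 N pump preload at offset 0. The picture shows the coupler down on the nipple at (205,400). I'll push on to about 18 mm.

```bash
python3 - <<'E'
from h import *
def rep(k):
    s=bot.sense(); f=np.array(s["ft_force"])-[-.2,.2,-5.1]; print(k,round(s["time"],2),"along",np.round((np.array(s["position"])-H)@N-L,1),"F axial",round(f@N,1),"lat",np.round(f-N*(f@N),1),round(s["gripper_width"],1))
for k in (-9,-13,-16,-19):
    hit=bot.move_l(H+N*(L+k),feed=25,until_force=15); rep(k)
    if hit: print("hit"); break
bot.hold(.6); rep("end")
A=np.zeros((600,800,3),np.uint8)
for i,n in enumerate(("top","side")):
    d=get_image(n); u=proj(d,H)[0]; x0,y0=(int(u[0])-40,int(u[1])-75) if i else (140,92)
    w=80 if i else 120
    c=cv2.resize(d["frame"][y0:y0+(120 if i else 150),x0:x0+w if i else x0+160,::-1],(400,600 if i else 375),interpolation=2)
    A[:c.shape[0],400*i:400*i+400]=c
cv2.imwrite("pics/c6.png",A)
E
```

```text
-9 30.1 along -7.9 F axial 15.4 lat [-2.4 -1.7 -1.1] 32.8
-13 30.41 along -11.8 F axial 16.6 lat [-4.  -1.3 -1.7] 32.9
-16 30.68 along -14.8 F axial 17.2 lat [-2.8 -0.8 -1.1] 33.1
-19 30.94 along -17.7 F axial 18.5 lat [-3.8 -0.7 -1.6] 33.1
end 31.54 along -17.6 F axial 17.6 lat [-3.4 -1.5 -1.5] 33.0
```

View pics/c6.png

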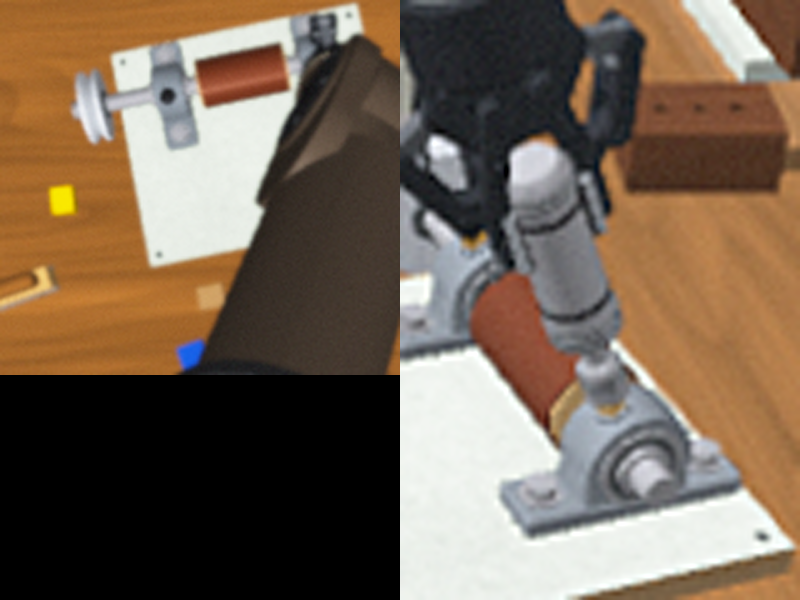

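```bash
python3 -c "
from plant import job;job.sign_off()"
```

```text
the job is handed in; nothing more can be done
```

The job is done and handed in at about 31.5 s of the 70 s allowed. The sign-off reports no verdict, so what follows rests on my own checks.

- **Chips:** I swept all three off the front edge in three passes with the scraper. A picture after the last pass showed them lying on the bench with the board clear, and the blue and yellow look-alikes had not moved.
- **Scraper:** It is back on the bench at its old place and let go.
- **Coupling:** I took the gun from the rack and pressed it onto the bare nipple. The axial force dipped to about −6 N as the jaws snapped in, then rose to the 12–13 N pump preload.
- **Pump:** I pushed on along the nipple's axis with the force rising about 0.33 N per mm, which matches the pump spring. The tool stopped about 17.6 mm in, at an axial force of 17.6 N and a sideways force of about 4 N, with the gun still gripped.

**Less certain points:**
- **Gun angle:** The arm hid the coupler from the top camera, so I checked it only in the side view. There the gun sat about 0.05 rad off the nipple's axis, within the 0.14 rad limit.
- **Pump travel:** I inferred it from the tool position and the force, as I could not read it directly.
- **Bystanders:** I did not measure them again. Every path was planned clear of them, and nothing in the pictures looked disturbed.

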